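# Set a copper label plate over the ledge of the filing board and lock it

## Robot

A 6-joint arm with a two-finger parallel gripper is mounted at the origin on a cart in front of the work surface, level with it; the furniture and walls round the work are solid. World frame = base frame: x ahead of the robot, y to its left, z up, the work surface at z = 0. Lengths are in m, angles in rad, forces in N, time in s.
With the tool pointing down it reaches from about 0.3 to 0.875 m from the base axis. Payload 6.4 kg.
Tool frame: the origin (TCP) lies between the finger pads; the fingertips stand tip_extent ahead of it and the grasp point (between the pads) lies 5 mm behind it (tip_extent is the distance from the TCP to the fingertips, in m); z points along the fingers, y is the direction in which the jaws open and shut (so a half turn about z gives the same grasp; the last joint's range is limited). The gripper opens to 85 mm and grips with 20 to 120 N. Pads are 22 mm wide; open, the fingers measure 114 mm over their backs; the gripper's body (76 mm by 85 mm) begins 54 mm behind the grasp point. The pads swing forward as they close: fully open they stand 13 mm farther back than shut.
Start: joints at [-1.445, 0.181, 1.607, -0, 1.354, -0.206], TCP at [0.187, -0.544, 0.245] pointing down, gripper open.
Joint ranges: [-2.99, 2.99], [-0.89, 2.07], [0.3, 2.58], [-1.14, 4.28], [0, 2.63], [-3.12, 3.12]. Speed limits (rad/s): [2.57, 2.57, 3.01, 3.14, 3.14, 3.14].

## Interface

Orientations are given as a unit quaternion [w, x, y, z].
In Python, from bench import * gives the robot as it stands.
- The arm moves only by the shell command python3 -m jog 'ROWS'. ROWS is JSON, a list of rows, each a list of 3 entries, a list of its own where there are three numbers: the shift along the tool's x, y, z in mm, then the turn, a rotation vector about the tool's x, y, z in rad, then the opening, from 0 (shut) to 1 (fully open). A call has 1 to 20 rows; each row is the pose to reach, as a shift and turn from the pose measured when the call began, along the tool's axes at that moment; what a row does not reach only later rows make up. A row lasts 1/12 s, in which the tool goes at most 41.7 mm and 7.16 degrees, less where a joint would pass 70% of its speed; a pose out of reach is approached as far as the arm can. A call with a gripper value outside its range is refused whole. The fingers move at their own pace and stop on an object; the grip force is fixed at half the most. Time passes only in rows, so rows that repeat a pose let the fingers close. It gives the time, the measured TCP pose, the force and the opening at its end, in the units of the state.
- get_obs(): the state, without advancing time (a new reading comes with each control period).
- camera(name): name is "side" or "top"; returns (picture, depth): 420x560x3 uint8, red, green, blue; 420x560 float32, m along the optical axis (not along the pixel's ray), 0 where there is no reading.
- get_calibration(name): a dict with "fx", "fy", "cx", "cy" (pixels), "world_from_camera" (4x4, takes a point from camera to world coordinates). Camera axes: x right, y down, z forward; pixel columns grow to the right and rows downward; lengths in m; the calibration is good to about 2 mm. A picture is of the moment at which its call begins. get_calibration takes no time and is no camera call.
- hand_in(): hands the job in, once; it reports no verdict.
The state is a dict: "time_s": time; "q": joint angles; "dq": joint speeds; "joint_efforts": joint torques, N m; "eef_pos": TCP position; "eef_rot": TCP orientation; "wrist_force": force on the tool from outside, world axes, zero at the start; "torque": the same for the moment, N m; "opening": opening from 0.0 (shut) to 1.0 (fully open).
Only numpy, scipy, OpenCV 4.12 (cv2) and the standard library are available. Lean on these libraries where they do the work, as an engineer would, in place of code of your own. Each camera call takes 0.05 s, during which the arm holds its last target.

## Task

Get the copper label plate ready for its right-hand end to be filed: slide it flat against the metal fence and along it until it sticks out about 20 mm past the right-hand end of the filing board, while the cam clamp is still open. Then push the red-knobbed cam lever round until it is fully home, so that the plate is jammed square against the fence. Only push: never lift or tip the plate, and leave the other things on the bench where they are.

Things in the scene. Friction and masses are not known exactly. Their poses are not given: they have to be found in the camera images.
- filing_board: Plywood filing board, 180 mm (its x) by 320 mm (its y), fixed to the bench; its top is 40 mm above the bench. Origin: centre of its underside, at bench height. x points away from the robot, y to the left along the board, z up.
- ledge_edge (a point): Point on the ledge, the board's right-hand top edge (y = -160 mm in the board's frame), on the line where the middle of the plate ends up (x = +19.5 mm). Beyond it is free space, 40 mm deep.
- fence_mid (a point): Middle of the fence's straight face towards the robot, at the board's top (x = +67.5 mm in the board's frame). The fence is an aluminium bar along the board's far side, 316 mm long, 20 mm wide, 12 mm high.
- label_plate: Loose copper plate with four small screw holes, 96 mm (its x) by 130 mm (its y) by 6 mm, about 0.6 kg. Origin: centre of its underside; axes as the board's when square to it. It starts flat on the board, left of the cam, askew, up to some 30 mm off the fence. Too wide to grip; pushed by its edges, fingertips 1 to 3 mm above the board. At the fence its near edge is at x = -28.5 mm in the board's frame.
- plate_lead (a point): Middle of the plate's right-hand end face (65 mm from its centre along its -y), half-way up its thickness; the end that is to stick out past the ledge. With 20 mm overhang it is at y = -180 mm in the board's frame.
- cam_lever (a joint): Turn of the cam lever about its upright pivot, rad, clockwise from above. 0 = open: it points out from the board to the robot (board -x). The knob swings left, then away from the robot, to a solid stop at 1.571 = home: it points left (+y) along the board's near side. Starts at 0 to 0.25, stays where left (about 1 N at the knob); past 1.35 rad it squeezes the plate, up to about 5 N at the knob.
- cam_pivot (a point): Pivot axis of the cam at the height of the board's top, at x = -53, y = -115 mm in the board's frame. The steel eccentric reaches at most 26 mm from it and 12 mm above the board; open, it leaves about 9 mm between itself and a plate at the fence.
- cam_knob (a point): Centre of the upright red knob at the end of the lever, 70 mm from the pivot: 16 mm thick, 26 mm tall, its centre 31.5 mm above the board's top. Below it is the flat lever bar, 14 mm wide, 11 to 19 mm above the board's top.
- flat_file: Flat steel file with a wooden handle, 268 mm long, 21 mm high, lying on the bench in front of the board. Not to be moved. Origin: middle of its underside.
- tub_green_3: Green plastic tub with a lid, 101 mm wide, 106 mm tall, on the bench right of the ledge. Not to be moved. Origin: centre of its underside.
- masking_tape: Roll of masking tape lying flat, 104 mm across, 25 mm high, on the bench left of the board. Not to be moved. Origin: centre of its underside.
- paint_tube: Tube of blue paint, 110 x 38 x 27 mm, on the bench behind the fence. Not to be moved. Origin: centre of its underside.
- stone_1: Dark pigment stone, 33 x 29 x 26 mm, on the bench to the right of the board. Not to be moved. Origin: centre of its underside.
- eraser: Blue and white eraser, 42 x 19 x 12 mm, on the bench left of the board. Not to be moved. Origin: centre of its underside.
There are look-alikes about, which are no part of the job. Of the things like the label_plate, leave any that is black; of the rest the larger one is meant.

How it is judged:
By the outcome, as a careful person would: the job done as asked, in the order asked, and still so for the second after the job is handed in, with the robot touching nothing.
It also fails if it takes over 64 s, if anything falls off the work surface, if the arm or the gripper's body presses on something with over 40 N, if the wrist force passes 120 N, or if a joint passes its speed limit or range.

## Working session

There is one attempt and no reset: what is moved stays moved. The work goes in short steps, Python scripts to look and compute and a shell command to move; the robot and the scene stay as the last step left them, time stands still between calls to the robot, and variables do not carry over. Pictures are saved under pics/ and viewed, and the job is handed in when it is done.

```bash
ls; mkdir -p pics; python3 - <<'E'
from bench import *
import cv2, numpy as np
o=get_obs(); print({k:np.round(v,3).tolist() if not isinstance(v,dict) else v for k,v in o.items()})
for n in("top","side"):
    p,d=camera(n); cv2.imwrite(f"pics/{n}0.png",p[:,:,::-1]); np.save(f"pics/{n}0d.npy",d)
    c=get_calibration(n); print(n,{k:np.round(v,3).tolist() for k,v in c.items()})
E
```

```text
pics
{'time_s': 0.0, 'q': [-1.445, 0.182, 1.608, 0.0, 1.354, -0.206], 'dq': [-0.002, -0.0, -0.0, 0.0, 0.001, -0.001], 'joint_efforts': [0.0, -44.487, -35.134, -0.0, 0.009, 0.0], 'eef_pos': [0.187, -0.543, 0.244], 'eef_rot': [-0.001, 0.986, 0.165, 0.0], 'wrist_force': [-0.34, -0.276, 0.525], 'torque': [0.001, -0.02, 0.021], 'opening': 0.999}
top {'fx': 534.511, 'fy': 534.511, 'cx': 289.848, 'cy': 210.044, 'world_from_camera': [[0.057, -0.978, 0.202, 0.264], [-0.998, -0.056, 0.007, 0.014], [0.004, -0.202, -0.979, 1.607], [0.0, 0.0, 0.0, 1.0]]}
side {'fx': 414.87, 'fy': 414.87, 'cx': 278.285, 'cy': 207.44, 'world_from_camera': [[-0.995, -0.049, 0.086, 0.489], [-0.097, 0.65, -0.754, 0.765], [-0.019, -0.759, -0.651, 0.733], [0.0, 0.0, 0.0, 1.0]]}
```

View pics/top0.png

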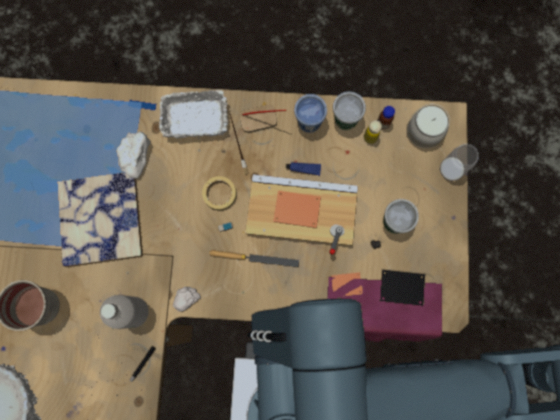

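View pics/side0.png

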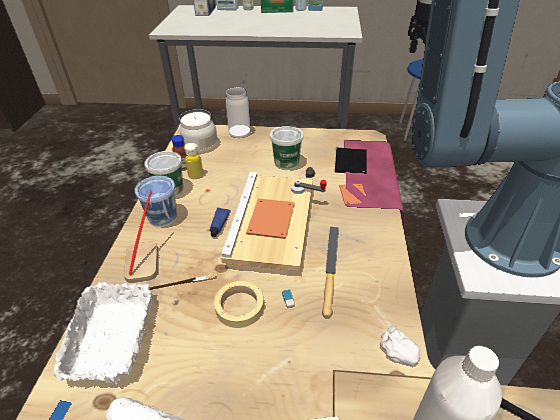

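The top view shows the plate at about (298,209), the fence along (303,184), the cam at (337,230) and the knob at (333,251). The file lies at (255,258). In the side view the plate is at (271,218) and the knob at (323,184). Next I'll zoom in and measure.

```bash
python3 - <<'E'
import cv2, numpy as np
a=cv2.imread("pics/top0.png")[165:275,200:420]; b=cv2.imread("pics/side0.png")[150:290,200:360]
cv2.imwrite("pics/tz.png",cv2.resize(a,None,fx=3.6,fy=3.6,interpolation=cv2.INTER_CUBIC))
cv2.imwrite("pics/sz.png",cv2.resize(b,None,fx=4.2,fy=4.2,interpolation=cv2.INTER_CUBIC))
E
```

```text
(no output)
```

View pics/tz.png

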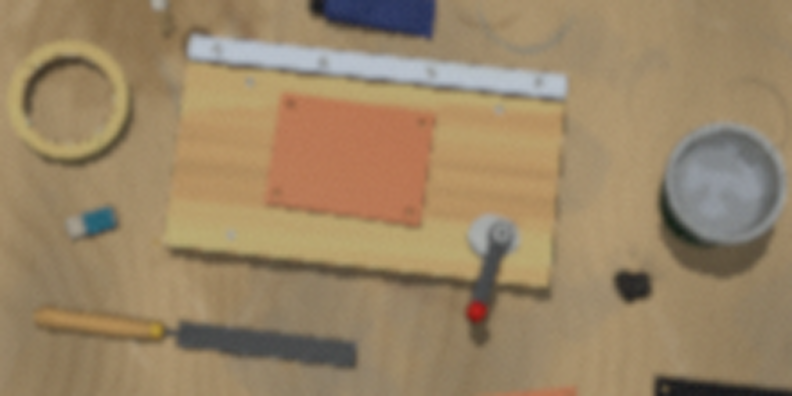

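View pics/sz.png

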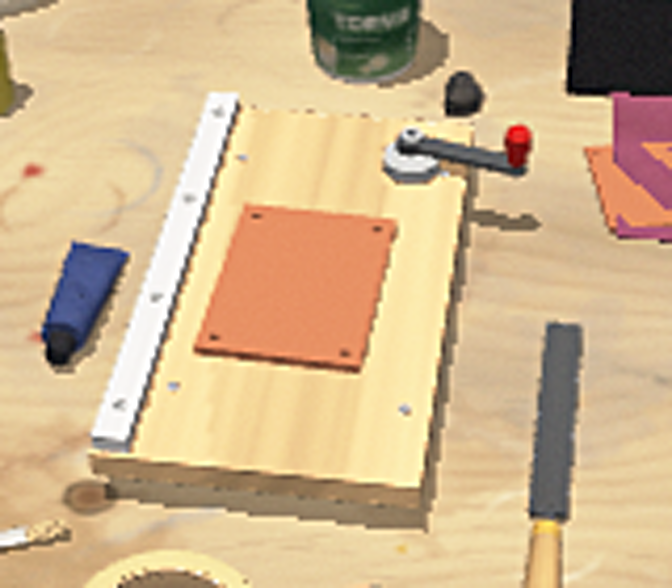

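The plate is askew and clear of the cam, and the lever is nearly open. I'll compute metric positions by casting the masks onto planes.

```bash
cat > h.py <<'E'
from bench import *
import cv2, numpy as np
def shot(tag):
    r={}
    for n in("top","side"):
        p,d=camera(n); r[n]=p; cv2.imwrite(f"pics/{n}_{tag}.png",p[:,:,::-1])
    return r
def cast(n,uv,z):
    c=get_calibration(n); T=np.array(c["world_from_camera"]); uv=np.atleast_2d(uv).astype(float)
    r=np.c_[(uv[:,0]-c["cx"])/c["fx"],(uv[:,1]-c["cy"])/c["fy"],np.ones(len(uv))]@T[:3,:3].T
    return (T[:3,3]+r*((z-T[2,3])/r[:,2])[:,None])[:,:2]
ROI={"top":(200,165,365,275),"side":(200,150,350,290)}
def mask(n,p,kind):
    h=cv2.cvtColor(p,cv2.COLOR_RGB2HSV).astype(int); H,S,V=h[...,0],h[...,1],h[...,2]
    if kind=="plate": m=(H<=12)&(S>110)&(S<200)&(V>150)
    if kind=="fence": m=(S<40)&(V>150)
    if kind=="knob": m=((H<6)|(H>172))&(S>200)&(V>110)
    x0,y0,x1,y1=ROI[n]; k=np.zeros(m.shape,np.uint8); k[y0:y1,x0:x1]=m[y0:y1,x0:x1]
    N,L,st,ce=cv2.connectedComponentsWithStats(k)
    if N<2: return k,None
    i=1+np.argmax(st[1:,4]); return (L==i).astype(np.uint8),ce[i]
def rect(n,p,kind,z):
    m,_=mask(n,p,kind)
    # subdivide: contour pixels outer boundary +-0.5 by upscaling
    s=4; M=cv2.resize(m*255,None,fx=s,fy=s,interpolation=cv2.INTER_CUBIC)
    cs,_=cv2.findContours((M>127).astype(np.uint8),cv2.RETR_EXTERNAL,cv2.CHAIN_APPROX_NONE)
    c=max(cs,key=cv2.contourArea)[:,0,:]; uv=(c+0.5)/s-0.5
    w=cast(n,uv,z)
    r=cv2.minAreaRect((w*1000).astype(np.float32)); return r,cv2.boxPoints(r)
E
python3 - <<'E'
from h import *
r={n:cv2.imread(f"pics/{n}0.png")[:,:,::-1].copy() for n in("top","side")}
np.set_printoptions(precision=1,suppress=True)
for n in r:
  for k,z in(("plate",.046),("fence",.052)):
    R,b=rect(n,r[n],k,z); print(n,k,np.round(R[0],1),np.round(R[1],1),round(R[2],1)); print(b.tolist())
  m,c=mask(n,r[n],"knob"); print(n,"knob",m.sum(),c,cast(n,c,.0715)*1000)
E
```

```text
top plate [591.1   4.1] [130.8  96.8] 85.5
[[537.7193603515625, -57.31617736816406], [634.247802734375, -64.91650390625], [644.51220703125, 65.44721984863281], [547.9837646484375, 73.04754638671875]]
top fence [670.1 -14.4] [319.3  24.4] 86.9
[[649.2577514648438, -173.19528198242188], [673.5956420898438, -174.5235595703125], [690.9976196289062, 144.33355712890625], [666.6597290039062, 145.66183471679688]]
top knob 11 [331.9 251.4] [[ 465.8 -103.5]]
side plate [594.4   4.5] [133.1  97.9] 84.8
[[539.5829467773438, -57.357879638671875], [637.0620727539062, -66.25730895996094], [649.1631469726562, 66.29121398925781], [551.6840209960938, 75.19064331054688]]
side fence [672.8 -14. ] [319.2  23.2] 87.0
[[652.8916015625, -172.77383422851562], [676.109130859375, -173.97824096679688], [692.645751953125, 144.79745483398438], [669.42822265625, 146.00186157226562]]
side knob 29 [322.7 183.2] [[ 469.1 -107.2]]
```

```bash
python3 - <<'E'
import bench
print([x for x in dir(bench) if x[0]!='_'], getattr(bench,'tip_extent',None))
from h import *
np.set_printoptions(precision=4,suppress=True)
# board frame
a=np.arctan2(16.97,318.8); X=np.array([np.cos(a),-np.sin(a)]);Y=np.array([np.sin(a),np.cos(a)])
O=np.array([671.5,-14.2])-77.5*X
print("a",a,"O",O)
B=lambda p:(np.array([(np.array(p)-O)@X,(np.array(p)-O)@Y]))
for nm,p in dict(platetop=(591.1,4.1),plateside=(594.4,4.5),knob=(467.5,-105)).items(): print(nm,B(p))
print("pivot",O-53*X-115*Y)
E
```

```text
['MotionError', 'camera', 'get_calibration', 'get_obs', 'hand_in', 'tip_extent'] 0.014
a 0.05318067405311239 O [594.1096 -10.0804]
platetop [-3.7591 14.0004]
plateside [-0.485  14.5753]
knob [-121.3851 -101.5154]
pivot [ 535.0716 -122.1006]
```

```bash
cat >> h.py <<'E'
A=0.05318; BX=np.array([np.cos(A),-np.sin(A)]);BY=np.array([np.sin(A),np.cos(A)]); BO=np.array([594.11,-10.08])
def b2w(x,y): return BO+x*BX+y*BY
def w2b(p): p=np.array(p)[:2]-BO; return np.array([p@BX,p@BY])
from scipy.spatial.transform import Rotation as Rn
def plan(bx,by,z,phi):
    """target TCP in board mm, world z mm, phi = yaw of tool x in board frame (deg), tool down"""
    o=get_obs(); q=o["eef_rot"]; R=Rn.from_quat([q[1],q[2],q[3],q[0]])
    T=np.r_[b2w(bx,by),z]; d=R.as_matrix().T@(T-np.array(o["eef_pos"])*1000)
    yaw=np.radians(phi)-A; Rt=Rn.from_euler("z",yaw)*Rn.from_euler("x",np.pi)
    print("shift",d.round(1),"turn",(R.inv()*Rt).as_rotvec().round(3))
def st():
    o=get_obs(); q=o["eef_rot"]; M=Rn.from_quat([q[1],q[2],q[3],q[0]]).as_matrix()
    print("t",o["time_s"],"board",w2b(np.array(o["eef_pos"])*1000).round(1),"z",round(o["eef_pos"][2]*1000,1),"phi",round(np.degrees(np.arctan2(M[1,0],M[0,0])+A),1),"F",np.round(o["wrist_force"],1),"op",round(o["opening"],2),"q",np.round(o["q"],2))
E
python3 -c "
from h import *
st();plan(-78,14,120,0)"
```

```text
t 0.1 board [-378. -554.] z 244.5 phi 22.1 F [ 0.7  0.6 -0.1] op 1.0 q [-1.45  0.18  1.61 -0.    1.35 -0.21]
shift [ 491.2 -413.6  125.3] turn [-0.002 -0.     0.385]
```

```bash
python3 -m jog '[[[491,-414,125],[0,0,0.385],0.5],[[491,-414,125],[0,0,0.385],0.5],[[491,-414,125],[0,0,0.385],0.5],[[491,-414,125],[0,0,0.385],0.5],[[491,-414,125],[0,0,0.385],0.5],[[491,-414,125],[0,0,0.385],0.5],[[491,-414,125],[0,0,0.385],0.5],[[491,-414,125],[0,0,0.385],0.5],[[491,-414,125],[0,0,0.385],0.5],[[491,-414,125],[0,0,0.385],0.5],[[491,-414,125],[0,0,0.385],0.5],[[491,-414,125],[0,0,0.385],0.5],[[491,-414,125],[0,0,0.385],0.5],[[491,-414,125],[0,0,0.385],0.5],[[491,-414,125],[0,0,0.385],0.5],[[491,-414,125],[0,0,0.385],0.5],[[491,-414,125],[0,0,0.385],0.5],[[491,-414,125],[0,0,0.385],0.5],[[491,-414,125],[0,0,0.385],0.5],[[491,-414,125],[0,0,0.385],0.5]]'
python3 -c "
from h import *
st();plan(-78,14,70,0);shot('a')
a=cv2.imread('pics/side_a.png')[120:300,180:360]
cv2.imwrite('pics/side_az.png',cv2.resize(a,None,fx=3.3,fy=3.3,interpolation=cv2.INTER_CUBIC))"
```

```text
time_s: 1.77
eef_pos: [0.5162, 0.0076, 0.1203]
eef_rot: [-0.001, 1.0, -0.027, -0.0]
wrist_force: [0.1, -1.0, -0.4]
opening: 0.498
t 1.7667 board [-78.8  13.5] z 120.3 phi -0.1 F [ 0.1 -1.  -0.4] op 0.5 q [-0.22  0.2   1.86  0.    1.08  1.41]
shift [ 0.8 -0.5 50.3] turn [-0.001  0.001 -0.001]
```

View pics/side_az.png

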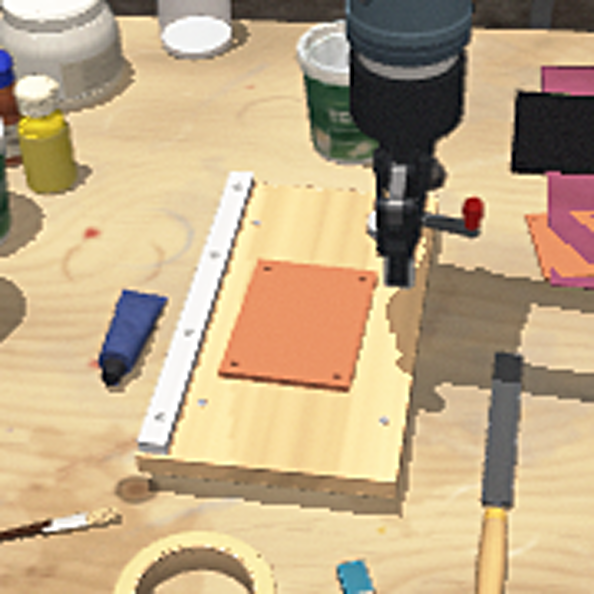

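The open fingers hang above the near strip of the board, clear of the plate. I'll lower in steps and watch the force.

```bash
python3 -m jog '[[[1,0,25],[0,0,0],0.5],[[1,0,50],[0,0,0],0.5],[[1,0,55],[0,0,0],0.5],[[1,0,58],[0,0,0],0.5],[[1,0,60],[0,0,0],0.5],[[1,0,60],[0,0,0],0.5]]'
python3 -m jog '[[[0,0,1],[0,0,0],0.5],[[0,0,2],[0,0,0],0.5],[[0,0,2],[0,0,0],0.5]]'
python3 -m jog '[[[0,0,1],[0,0,0],0.5],[[0,0,2],[0,0,0],0.5],[[0,0,2],[0,0,0],0.5]]'
```

```text
time_s: 2.37
eef_pos: [0.518, 0.0069, 0.0614]
eef_rot: [-0.001, 1.0, -0.028, 0.001]
wrist_force: [0.5, -0.0, -0.4]
opening: 0.504
time_s: 2.62
eef_pos: [0.5185, 0.0068, 0.06]
eef_rot: [-0.0, 1.0, -0.028, 0.001]
wrist_force: [-0.6, 0.5, -0.3]
opening: 0.501
time_s: 2.87
eef_pos: [0.5185, 0.0068, 0.058]
eef_rot: [-0.0, 1.0, -0.028, 0.001]
wrist_force: [-0.6, 0.3, -0.2]
opening: 0.502
```

```bash
python3 -m jog '[[[0,0,1],[0,0,0],0.5],[[0,0,2],[0,0,0],0.5],[[0,0,2],[0,0,0],0.5]]'
python3 -m jog '[[[0,0,1],[0,0,0],0.5],[[0,0,1.5],[0,0,0],0.5],[[0,0,1.5],[0,0,0],0.5]]'
python3 -m jog '[[[0,0,0.5],[0,0,0],0.5],[[0,0,1],[0,0,0],0.5],[[0,0,1],[0,0,0],0.5]]'
```

```text
time_s: 3.12
eef_pos: [0.5183, 0.0069, 0.0557]
eef_rot: [-0.0, 1.0, -0.028, 0.001]
wrist_force: [0.0, -0.2, 0.4]
opening: 0.5
time_s: 3.37
eef_pos: [0.5182, 0.0069, 0.054]
eef_rot: [-0.001, 1.0, -0.028, 0.001]
wrist_force: [-0.4, 0.4, 0.1]
opening: 0.494
time_s: 3.62
eef_pos: [0.5181, 0.0069, 0.0529]
eef_rot: [-0.001, 1.0, -0.028, 0.001]
wrist_force: [-0.3, 0.5, -0.0]
opening: 0.499
```

```bash
for i in 1; do :; done; python3 -m jog '[[[0,0,0.5],[0,0,0],0.5],[[0,0,1],[0,0,0],0.5],[[0,0,1],[0,0,0],0.5]]'
python3 -m jog '[[[0,0,0.5],[0,0,0],0.5],[[0,0,1],[0,0,0],0.5],[[0,0,1],[0,0,0],0.5]]'
python3 -m jog '[[[0,0,0.5],[0,0,0],0.5],[[0,0,1],[0,0,0],0.5],[[0,0,1],[0,0,0],0.5]]'
python3 -c "
from h import *
st();shot('b')
a=cv2.imread('pics/side_b.png')[150:270,220:360]
cv2.imwrite('pics/side_bz.png',cv2.resize(a,None,fx=5,fy=5,interpolation=cv2.INTER_CUBIC))"
```

```text
time_s: 3.87
eef_pos: [0.5182, 0.0069, 0.0522]
eef_rot: [-0.0, 1.0, -0.028, 0.001]
wrist_force: [-1.3, 0.3, 3.1]
opening: 0.501
time_s: 4.12
eef_pos: [0.5182, 0.0069, 0.0521]
eef_rot: [-0.0, 1.0, -0.028, 0.001]
wrist_force: [-4.1, 0.6, 12.6]
opening: 0.498
time_s: 4.37
eef_pos: [0.5182, 0.0069, 0.0521]
eef_rot: [-0.0, 1.0, -0.028, 0.0]
wrist_force: [-5.0, -0.5, 13.1]
opening: 0.496
t 4.3667 board [-76.7  12.9] z 52.1 phi -0.1 F [-5.  -0.5 13.1] op 0.5 q [-0.22  0.32  1.88  0.    0.94  1.41]
```

View pics/side_bz.png

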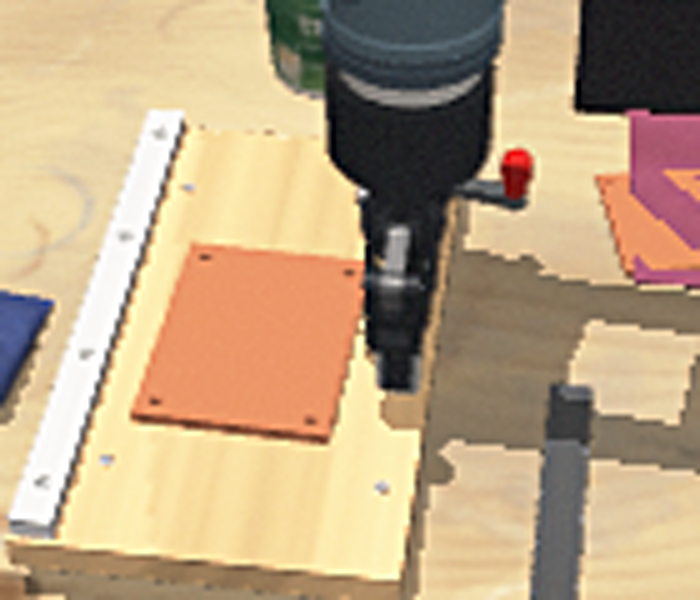

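Contact is at TCP z = 52.2, so the tip sits 12.2 mm below the TCP at this opening. I'll raise about 2 mm and push towards the fence.

```bash
python3 -m jog '[[[0,0,-2],[0,0,0],0.5],[[0,0,-2],[0,0,0],0.5],[[4,0,-2],[0,0,0],0.5],[[8,0,-2],[0,0,0],0.5],[[12,0,-2],[0,0,0],0.5],[[16,0,-2],[0,0,0],0.5],[[19,0,-2],[0,0,0],0.5],[[22,0,-2],[0,0,0],0.5],[[25,0,-2],[0,0,0],0.5],[[28,0,-2],[0,0,0],0.5],[[31,0,-2],[0,0,0],0.5],[[33,0,-2],[0,0,0],0.5],[[33,0,-2],[0,0,0],0.5]]'
python3 -c "
from h import *
st()"
```

```text
time_s: 5.55
eef_pos: [0.5501, 0.0053, 0.0535]
eef_rot: [-0.001, 1.0, -0.027, -0.001]
wrist_force: [-5.1, 0.4, 2.3]
opening: 0.504
t 5.55 board [-44.8  13. ] z 53.5 phi -0.1 F [-5.1  0.4  2.3] op 0.5 q [-0.21  0.38  1.79  0.    0.97  1.42]
```

```bash
python3 -m jog '[[[1.5,0,-0.5],[0,0,0],0.5],[[3,0,-0.5],[0,0,0],0.5],[[4.5,0,-0.5],[0,0,0],0.5],[[5,0,-0.5],[0,0,0],0.5]]'
python3 -m jog '[[[1,0,0],[0,0,0],0.5],[[2,0,0],[0,0,0],0.5],[[2,0,0],[0,0,0],0.5]]'
python3 -c "
from h import *
st(); r=shot('c')
a=cv2.imread('pics/side_c.png')[150:270,220:360]
cv2.imwrite('pics/side_cz.png',cv2.resize(a,None,fx=5,fy=5,interpolation=cv2.INTER_CUBIC))"
```

```text
time_s: 5.88
eef_pos: [0.5538, 0.0053, 0.0534]
eef_rot: [-0.001, 1.0, -0.027, -0.003]
wrist_force: [-6.1, 1.5, 4.0]
opening: 0.498
time_s: 6.13
eef_pos: [0.5542, 0.0054, 0.0529]
eef_rot: [-0.001, 1.0, -0.027, -0.005]
wrist_force: [-7.1, -0.4, 5.0]
opening: 0.502
t 6.1333 board [-40.6  13.4] z 52.9 phi -0.1 F [-7.1 -0.4  5. ] op 0.5 q [-0.2   0.39  1.78  0.    0.98  1.42]
```

View pics/side_cz.png

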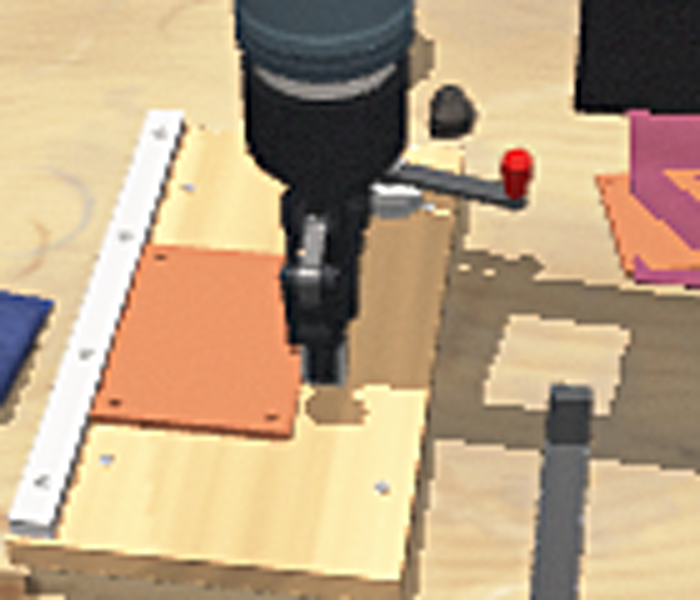

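The plate's far edge now meets the fence. I'll back off, rise, and go round to its left end with the jaws turned along board x.

```bash
python3 -m jog '[[[-4,0,0],[0,0,0],0.5],[[-15,0,0],[0,0,0],0.5],[[-15,0,-20],[0,0,0],0.5],[[-15,0,-50],[0,0,0],0.5],[[-15,0,-50],[0,0,0],0.5]]'
python3 -c "
from h import *
np.set_printoptions(precision=1,suppress=True)
st(); r=shot('d'); 
R,b=rect('side',r['side'],'plate',.046); print(R,[w2b(x) for x in b])
plan(18,106,100,90)"
```

```text
time_s: 6.65
eef_pos: [0.5435, 0.0055, 0.108]
eef_rot: [-0.0, 1.0, -0.027, -0.001]
wrist_force: [1.7, 0.3, 0.8]
opening: 0.5
t 6.65 board [-51.4  12.9] z 108.0 phi -0.0 F [1.7 0.3 0.8] op 0.5 q [-0.2  0.3  1.8  0.   1.1  1.4]
((615.010986328125, 5.665966033935547), (133.41714477539062, 98.79188537597656), 86.59089660644531) [array([-29.8, -49.6]), array([ 69. , -50.2]), array([69.9, 83.2]), array([-28.9,  83.9])]
shift [ 71.4 -93.    4.1] turn [-0.   0.  -1.6]
```

View pics/side_d.png

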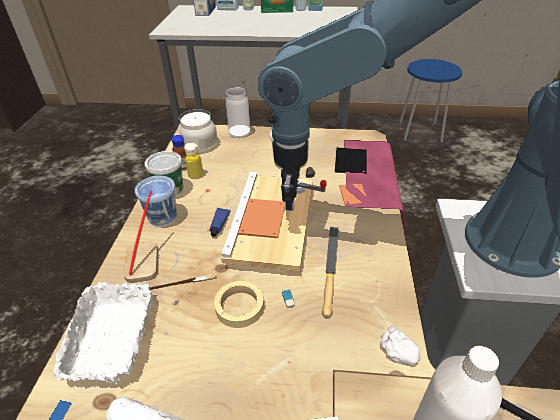

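The plate at about (260,217) lies along the fence and is square within measurement error.

```bash
python3 -m jog '[[[20,-30,4],[0,0,-0.12],0.5],[[45,-60,4],[0,0,-0.24],0.5],[[71,-93,4],[0,0,-0.36],0.5],[[71,-93,4],[0,0,-0.48],0.5],[[71,-93,4],[0,0,-0.6],0.5],[[71,-93,4],[0,0,-0.72],0.5],[[71,-93,4],[0,0,-0.84],0.5],[[71,-93,4],[0,0,-0.96],0.5],[[71,-93,4],[0,0,-1.08],0.5],[[71,-93,4],[0,0,-1.2],0.5],[[71,-93,4],[0,0,-1.32],0.5],[[71,-93,4],[0,0,-1.44],0.5],[[71,-93,4],[0,0,-1.57],0.5],[[71,-93,4],[0,0,-1.57],0.5],[[71,-93,4],[0,0,-1.57],0.5]]'
python3 -c "
from h import *
st();plan(18,106,54.2,90)"
```

```text
time_s: 8.0
eef_pos: [0.6167, 0.0949, 0.0988]
eef_rot: [-0.003, 0.727, 0.686, -0.002]
wrist_force: [-0.7, 1.1, -0.5]
opening: 0.5
t 8.0 board [ 17. 106.] z 98.8 phi 89.7 F [-0.7  1.1 -0.5] op 0.5 q [-0.04  0.45  1.58  0.    1.12  0.02]
shift [-0.1  1.4 44.6] turn [-0.008 -0.001 -0.005]
```

```bash
python3 -m jog '[[[0,1,20],[-0.008,0,-0.005],0.5],[[0,1,38],[-0.008,0,-0.005],0.5],[[0,1,44],[-0.008,0,-0.005],0.5],[[0,1,44],[-0.008,0,-0.005],0.5],[[0,1,44],[-0.008,0,-0.005],0.5]]'
python3 -c "
from h import *
st()"
python3 -m jog '[[[-4,0,0],[0,0,0],0.5],[[-8,0,0],[0,0,0],0.5],[[-12,0,0],[0,0,0],0.5],[[-16,0,0],[0,0,0],0.5],[[-20,0,0],[0,0,0],0.5],[[-24,0,0],[0,0,0],0.5],[[-28,0,0],[0,0,0],0.5],[[-30,0,0],[0,0,0],0.5],[[-30,0,0],[0,0,0],0.5]]'
python3 -c "
from h import *
st()"
```

```text
time_s: 8.42
eef_pos: [0.6172, 0.0949, 0.0545]
eef_rot: [-0.001, 0.727, 0.687, 0.0]
wrist_force: [1.5, 0.1, -0.9]
opening: 0.506
t 8.4167 board [ 17.5 106.1] z 54.5 phi 89.9 F [ 1.5  0.1 -0.9] op 0.51 q [-0.04  0.51  1.59  0.    1.04  0.02]
time_s: 9.17
eef_pos: [0.6156, 0.0645, 0.0547]
eef_rot: [-0.001, 0.727, 0.687, 0.0]
wrist_force: [0.4, 2.8, 1.3]
opening: 0.499
t 9.1667 board [17.5 75.6] z 54.7 phi 89.8 F [0.4 2.8 1.3] op 0.5 q [-0.09  0.5   1.61  0.    1.03 -0.03]
```

```bash
python3 -m jog '[[[-4,0,0],[0,0,0],0.5],[[-8,0,0],[0,0,0],0.5],[[-12,0,0],[0,0,0],0.5],[[-16,0,0],[0,0,0],0.5],[[-20,0.5,0],[0,0,0],0.5],[[-24,0.5,0],[0,0,0],0.5],[[-28,0.5,0],[0,0,0],0.5],[[-32,0.5,0],[0,0,0],0.5],[[-36,0.5,0],[0,0,0],0.5],[[-40,1,0],[0,0,0],0.5],[[-44,1,0],[0,0,0],0.5],[[-48,1,0],[0,0,0],0.5],[[-50,1,0],[0,0,0],0.5],[[-50,1,0],[0,0,0],0.5]]'
python3 -c "
from h import *
np.set_printoptions(precision=1,suppress=True)
st(); r=shot('e'); 
for n in r:
  R,b=rect(n,r[n],'plate',.046); print(R,[w2b(x) for x in b])
a=cv2.imread('pics/side_e.png')[120:270,200:360]
cv2.imwrite('pics/side_ez.png',cv2.resize(a,None,fx=4,fy=4,interpolation=cv2.INTER_CUBIC))"
```

```text
time_s: 10.33
eef_pos: [0.6132, 0.0147, 0.0546]
eef_rot: [-0.001, 0.727, 0.687, -0.0]
wrist_force: [-1.6, 5.9, 3.0]
opening: 0.501
t 10.3333 board [17.7 25.7] z 54.6 phi 89.8 F [-1.6  5.9  3. ] op 0.5 q [-0.2  0.5  1.6  0.   1.  -0.1]
((607.2315063476562, -85.859130859375), (79.51187133789062, 95.41259002685547), 85.59754180908203) [array([ -31.5, -113.6]), array([  63.9, -115.8]), array([ 65.8, -36.4]), array([-29.6, -34.1])]
((408.56134033203125, -99.9337158203125), (24.19442367553711, 79.50218963623047), 9.755755424499512) [array([-201.1,  -63.5]), array([-183.5, -141. ]), array([-159.9, -135.7]), array([-177.5,  -58.1])]
```

View pics/side_ez.png

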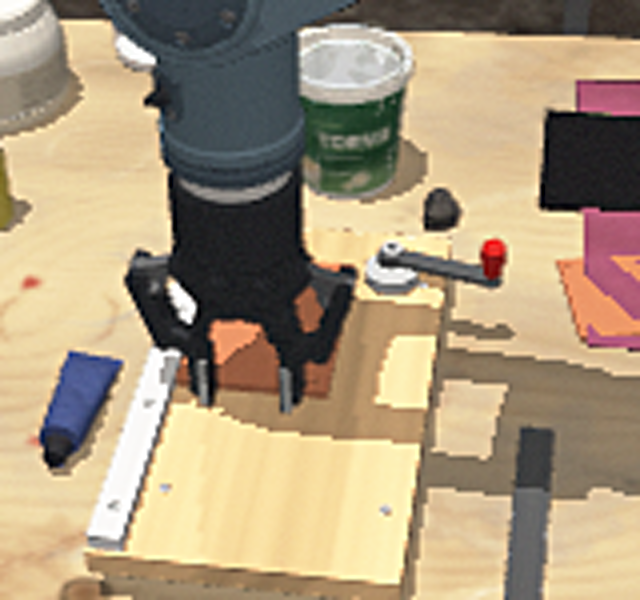

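The plate stays along the fence, its leading end is beside the cam, and clearance looks fine. Continuing.

```bash
python3 -m jog '[[[-4,0,0],[0,0,0],0.5],[[-8,0,0],[0,0,0],0.5],[[-12,0,0],[0,0,0],0.5],[[-16,0,0],[0,0,0],0.5],[[-20,0.5,0],[0,0,0],0.5],[[-24,0.5,0],[0,0,0],0.5],[[-28,0.5,0],[0,0,0],0.5],[[-32,0.5,0],[0,0,0],0.5],[[-36,0.5,0],[0,0,0],0.5],[[-40,1,0],[0,0,0],0.5],[[-44,1,0],[0,0,0],0.5],[[-47,1,0],[0,0,0],0.5],[[-50,1,0],[0,0,0],0.5],[[-50,1,0],[0,0,0],0.5]]'
python3 -c "
from h import *
np.set_printoptions(precision=1,suppress=True)
st(); r=shot('f'); 
for n in r:
  a=cv2.imread(f'pics/{n}_f.png'); a=a[150:270,200:360] if n=='side' else a[165:275,230:390]
  cv2.imwrite(f'pics/{n}_fz.png',cv2.resize(a,None,fx=4,fy=4,interpolation=cv2.INTER_CUBIC))"
```

```text
time_s: 11.6
eef_pos: [0.6106, -0.0348, 0.0545]
eef_rot: [-0.002, 0.727, 0.687, -0.0]
wrist_force: [-2.4, 6.8, 3.9]
opening: 0.502
t 11.6 board [ 17.8 -23.8] z 54.5 phi 89.8 F [-2.4  6.8  3.9] op 0.5 q [-0.2  0.5  1.6  0.   1.  -0.2]
```

View pics/side_fz.png

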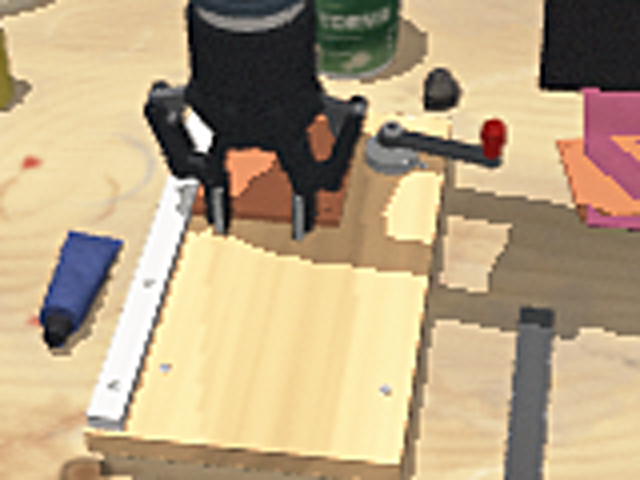

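View pics/top_fz.png

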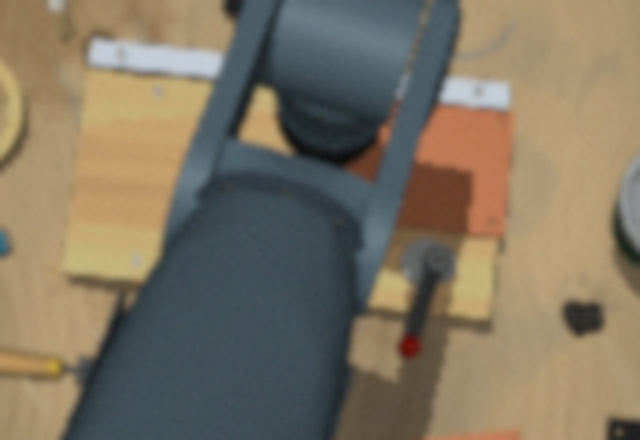

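```bash
cat >> h.py <<'E'
def ends(n,p):
    """plate right end & board right end (board y) by rows at given board x, from colour profiles"""
    c=get_calibration(n); Tc=np.linalg.inv(np.array(c["world_from_camera"]))
    lab=cv2.cvtColor(p,cv2.COLOR_RGB2LAB).astype(float)
    def prof(bx,z,ys):
        w=np.array([np.r_[b2w(bx,y),z]/1000 for y in ys]); q=w@Tc[:3,:3].T+Tc[:3,3]
        u=(c["fx"]*q[:,0]/q[:,2]+c["cx"]).astype(np.float32); v=(c["fy"]*q[:,1]/q[:,2]+c["cy"]).astype(np.float32)
        return np.array([cv2.remap(lab[...,k].astype(np.float32),u[:,None],v[:,None],cv2.INTER_LINEAR)[:,0] for k in range(3)])
    ys=np.arange(-140,-205,-0.5)
    out={}
    for nm,z,xs,ch in(("plate",46,(-15,-5,5,15,25,35,45,55),1),("board",40,(-82,-78,-74,-70,-66,-62,-40,-36),2)):
        e=[]
        for bx in xs:
            a=prof(bx,z,ys)[ch]; a=np.convolve(a,np.ones(5)/5,"same"); g=np.abs(np.gradient(a))[5:-5]; i=np.argmax(g); e.append((bx,ys[5:-5][i],round(g[i],1)))
        out[nm]=e
    return out
E
python3 - <<'E'
from h import *
for n in("top","side"):
  p=cv2.imread(f"pics/{n}_f.png")[:,:,::-1].copy()
  for k,v in ends(n,p).items(): print(n,k,[(a,float(b),float(c)) for a,b,c in v])
E
```

```text
top plate [(-15, -165.0, 1.5), (-5, -164.0, 1.4), (5, -164.0, 1.5), (15, -163.0, 1.5), (25, -164.0, 1.3), (35, -164.0, 1.5), (45, -163.5, 1.6), (55, -162.5, 1.4)]
top board [(-82, -158.0, 0.7), (-78, -159.5, 0.8), (-74, -159.0, 0.6), (-70, -158.5, 0.7), (-66, -158.5, 0.9), (-62, -158.5, 1.0), (-40, -159.5, 0.9), (-36, -159.0, 1.0)]
side plate [(-15, -194.0, 1.0), (-5, -191.5, 1.1), (5, -196.5, 1.9), (15, -174.0, 0.5), (25, -198.0, 0.4), (35, -187.0, 0.4), (45, -195.0, 0.6), (55, -155.0, 0.4)]
side board [(-82, -166.0, 1.6), (-78, -165.5, 1.7), (-74, -166.5, 1.8), (-70, -142.5, 2.0), (-66, -142.5, 3.7), (-62, -142.5, 4.0), (-40, -144.0, 0.8), (-36, -200.0, 0.9)]
```

Overhang is now about 5 mm, so 15 mm more.

```bash
python3 -m jog '[[[-4,0,0],[0,0,0],0.5],[[-8,0,0],[0,0,0],0.5],[[-11,0,0],[0,0,0],0.5],[[-14,0,0],[0,0,0],0.5],[[-15,0,0],[0,0,0],0.5],[[-15,0,0],[0,0,0],0.5]]'
python3 -c "
from h import *
st()"
python3 -m jog '[[[2,0,0],[0,0,0],0.5],[[12,0,0],[0,0,0],0.5],[[16,0,0],[0,0,0],0.5],[[50,0,-30],[0,0,0],0.3],[[80,-20,-55],[0,0,0],0],[[95,-40,-55],[0,0,0],0],[[95,-40,-55],[0,0,0],0]]'
python3 - <<'E'
from h import *
np.set_printoptions(precision=1,suppress=True)
st(); r=shot('g')
for n in r:
  R,b=rect(n,r[n],'plate',.046); print(n,R,[w2b(x) for x in b])
for k,v in ends('top',r['top']).items(): print(k,[(a,float(b),float(c)) for a,b,c in v])
for n in r:
  a=cv2.imread(f'pics/{n}_g.png'); a=a[150:270,200:360] if n=='side' else a[165:275,230:390]
  cv2.imwrite(f'pics/{n}_gz.png',cv2.resize(a,None,fx=4,fy=4,interpolation=cv2.INTER_CUBIC))
E
```

```text
time_s: 12.2
eef_pos: [0.6096, -0.05, 0.0546]
eef_rot: [-0.002, 0.727, 0.687, -0.001]
wrist_force: [0.1, 3.9, 1.9]
opening: 0.5
t 12.2 board [ 17.6 -39. ] z 54.6 phi 89.8 F [0.1 3.9 1.9] op 0.5 q [-0.28  0.49  1.63  0.    1.03 -0.22]
time_s: 12.78
eef_pos: [0.573, 0.051, 0.1112]
eef_rot: [-0.003, 0.725, 0.688, -0.0]
wrist_force: [0.7, 0.4, -1.4]
opening: -0.001
t 12.7833 board [-24.3  59.9] z 111.2 phi 90.1 F [ 0.7  0.4 -1.4] op -0.0 q [-0.1  0.3  1.7  0.   1.1 -0.1]
top ((604.8613891601562, -125.29657745361328), (130.70022583007812, 97.58827209472656), 86.75403594970703) [array([ -32.2, -179.7]), array([  65.4, -180. ]), array([ 65.9, -49.3]), array([-31.7, -49. ])]
side ((408.56134033203125, -99.9337158203125), (24.19442367553711, 79.50218963623047), 9.755755424499512) [array([-201.1,  -63.5]), array([-183.5, -141. ]), array([-159.9, -135.7]), array([-177.5,  -58.1])]
plate [(-15, -178.0, 1.3), (-5, -179.5, 1.4), (5, -178.5, 1.6), (15, -178.0, 1.6), (25, -180.0, 1.3), (35, -179.0, 1.5), (45, -178.5, 1.6), (55, -178.0, 1.2)]
board [(-82, -160.0, 0.8), (-78, -159.5, 0.5), (-74, -159.5, 0.6), (-70, -159.0, 0.8), (-66, -158.5, 1.0), (-62, -158.5, 0.9), (-40, -159.5, 1.0), (-36, -160.5, 0.9)]
```

View pics/side_gz.png

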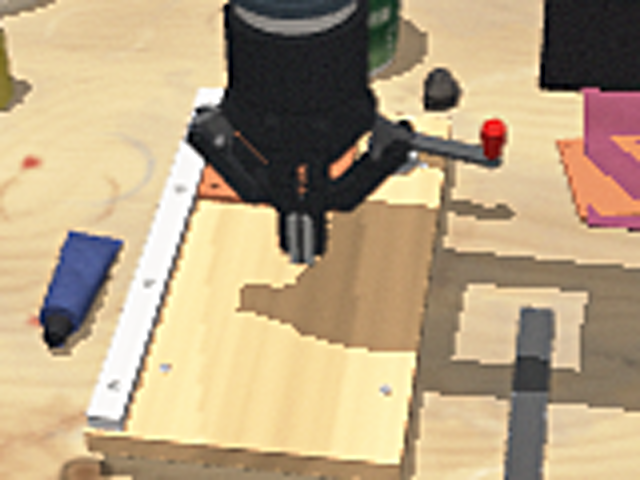

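View pics/top_gz.png

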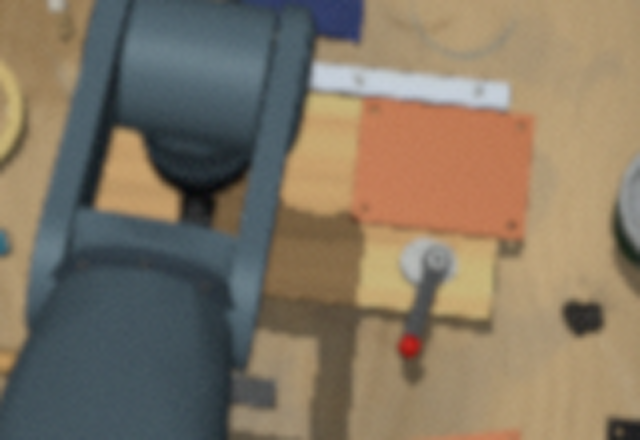

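With the arm clear, overhang is about 19.5–20 mm, square and at the fence, and the lever is still open with its knob at (410,346) in the zoomed crop. Next I'll put the shut fingers behind the knob.

```bash
python3 - <<'E'
from h import *
np.set_printoptions(precision=1,suppress=True)
p=cv2.imread("pics/side_g.png")[:,:,::-1].copy(); m,c=mask("side",p,"knob"); print(w2b(cast("side",c,.0715)[0]*1000))
p=cv2.imread("pics/top_g.png")[:,:,::-1].copy(); m,c=mask("top",p,"knob"); print(w2b(cast("top",c,.0715)[0]*1000))
plan(-147,-119,130,35)
E
```

```text
[-120.  -100.8]
[-123.2 -100.1]
shift [-176.  -124.6  -19.6] turn [-0.  0.  1.]
```

```bash
python3 -m jog '[[[0,0,-20],[0,0,0.12],0],[[-20,-14,-20],[0,0,0.24],0],[[-45,-32,-20],[0,0,0.36],0],[[-70,-50,-20],[0,0,0.48],0],[[-95,-68,-20],[0,0,0.6],0],[[-120,-85,-20],[0,0,0.72],0],[[-145,-103,-20],[0,0,0.84],0],[[-170,-120,-20],[0,0,0.96],0],[[-176,-125,-20],[0,0,0.96],0],[[-176,-125,-20],[0,0,0.96],0],[[-176,-125,-20],[0,0,0.96],0]]'
python3 -c "
from h import *
st();plan(-147,-119,79,35)"
```

```text
time_s: 13.8
eef_pos: [0.4409, -0.1217, 0.1302]
eef_rot: [-0.001, 0.961, 0.275, -0.001]
wrist_force: [-0.1, -0.4, -0.5]
opening: -0.001
t 13.8 board [-147.  -119.6] z 130.2 phi 35.0 F [-0.1 -0.4 -0.5] op -0.0 q [-0.53  0.06  1.99 -0.    1.09  0.48]
shift [ 0.5 -0.3 51.2] turn [-0.004  0.002 -0.001]
```

```bash
python3 -m jog '[[[0,0,20],[0,0,0],0],[[0,0,40],[0,0,0],0],[[0,0,50],[0,0,0],0],[[0,0,51],[0,0,0],0],[[0,0,51],[0,0,0],0]]'
python3 - <<'E'
from h import *
st(); r=shot('h')
for n in r:
  a=cv2.imread(f'pics/{n}_h.png'); a=a[130:270,200:360] if n=='side' else a[165:275,230:390]
  cv2.imwrite(f'pics/{n}_hz.png',cv2.resize(a,None,fx=4,fy=4,interpolation=cv2.INTER_CUBIC))
p=w2b(np.array(get_obs()["eef_pos"])*1000); n=np.array([.819,.574]);t=np.array([.574,-.819])
for th in(.19,.3,.45,.6,.75,.9,1.05,1.2,1.35,1.45,1.571):
  F=np.array([-53-70*np.cos(th),-115+70*np.sin(th)])-19*n-p; print(th,(F@n).round(1),(F@t).round(1))
E
```

```text
time_s: 14.22
eef_pos: [0.4408, -0.1208, 0.0787]
eef_rot: [-0.002, 0.961, 0.276, -0.002]
wrist_force: [0.2, 0.2, -0.5]
opening: -0.002
t 14.2167 board [-147.2 -118.7] z 78.7 phi 35.1 F [ 0.2  0.2 -0.5] op -0.0 q [-0.53  0.16  2.02  0.    0.97  0.48]
0.19 11.3 -0.3
0.3 17.1 -5.4
0.45 25.9 -11.2
0.6 35.4 -15.6
0.75 45.4 -18.5
0.9 55.8 -19.9
1.05 66.3 -19.8
1.2 76.7 -18.0
1.35 86.7 -14.8
1.45 93.0 -11.8
1.571 100.2 -7.4
```

View pics/side_hz.png

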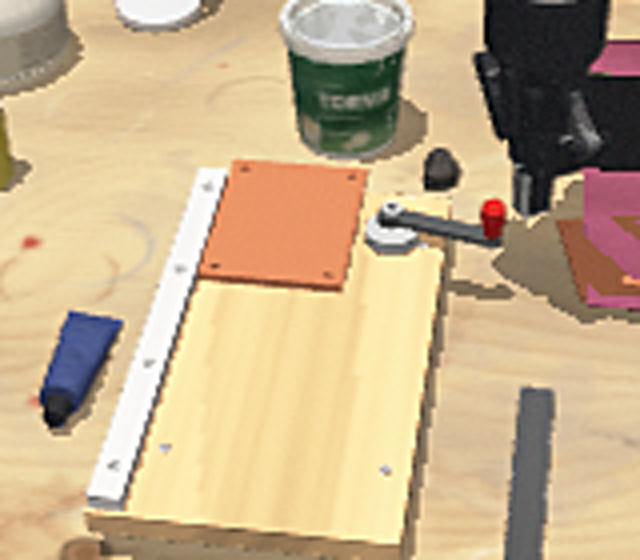

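The shut fingers are behind the knob, which is at (493,215) in the crop, at the right height. The plate is square at the fence. Pushing round in two stages.

```bash
python3 -m jog '[[[6,0,0],[0,0,0],0],[[11,0,0],[0,0,0],0],[[14,-3,0],[0,0,0],0],[[17,-5,0],[0,0,0],0],[[21,-8,0],[0,0,0],0],[[26,-11,0],[0,0,0],0],[[31,-13.5,0],[0,0,0],0],[[35,-15.5,0],[0,0,0],0],[[40,-17,0],[0,0,0],0],[[45,-18.5,0],[0,0,0],0],[[50,-19.5,0],[0,0,0],0],[[56,-20,0],[0,0,0],0],[[56,-20,0],[0,0,0],0]]'
python3 - <<'E'
from h import *
st(); r=shot('i')
for n in r:
  a=cv2.imread(f'pics/{n}_i.png'); a=a[130:270,200:360] if n=='side' else a[165:275,230:390]
  cv2.imwrite(f'pics/{n}_iz.png',cv2.resize(a,None,fx=4,fy=4,interpolation=cv2.INTER_CUBIC))
p=w2b(np.array(get_obs()["eef_pos"])*1000); n=np.array([.819,.574]);t=np.array([.574,-.819])
for th in(.9,1.05,1.2,1.35,1.45,1.571):
  F=np.array([-53-70*np.cos(th),-115+70*np.sin(th)])-19*n-p; print(th,(F@n).round(1),(F@t).round(1))
E
```

```text
time_s: 15.4
eef_pos: [0.4796, -0.0745, 0.08]
eef_rot: [-0.001, 0.961, 0.276, -0.001]
wrist_force: [-0.6, 0.2, -0.1]
opening: 0.003
t 15.4 board [-110.9  -70.4] z 80.0 phi 35.0 F [-0.6  0.2 -0.1] op 0.0 q [-0.4   0.21  1.95  0.    0.98  0.61]
0.9 -0.8 -0.4
1.05 9.7 -0.2
1.2 20.0 1.5
1.35 30.0 4.8
1.45 36.3 7.7
1.571 43.5 12.2
```

View pics/side_iz.png

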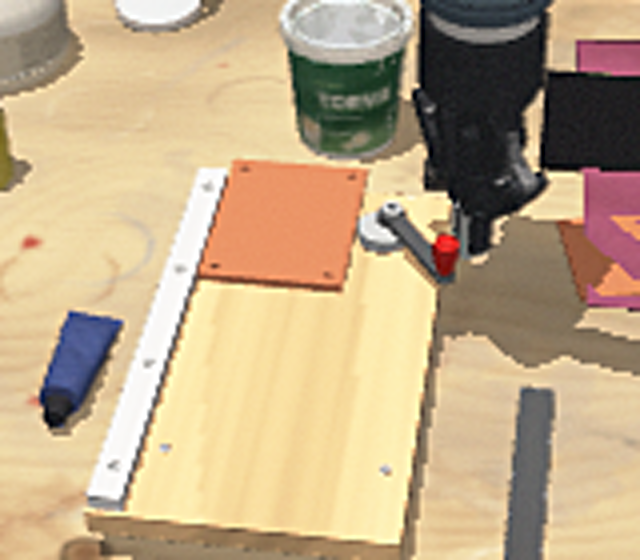

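The lever has followed to about 0.9 rad with the plate unmoved. Continuing to home.

```bash
python3 -m jog '[[[5,0,1],[0,0,0],0],[[10,0,1],[0,0,0],0],[[15,1,1],[0,0,0],0],[[20,1.5,1],[0,0,0],0],[[25,3,1],[0,0,0],0],[[30,5,1],[0,0,0],0],[[33,6,1],[0,0,0],0],[[36,8,1],[0,0,0],0],[[39,9,1],[0,0,0],0],[[42,11,1],[0,0,0],0],[[44,12,1],[0,0,0],0],[[45,13,1],[0,0,0],0],[[45,13,1],[0,0,0],0]]'
python3 - <<'E'
from h import *
st(); r=shot('j')
for n in r:
  a=cv2.imread(f'pics/{n}_j.png'); a=a[130:270,200:360] if n=='side' else a[165:275,230:390]
  cv2.imwrite(f'pics/{n}_jz.png',cv2.resize(a,None,fx=4,fy=4,interpolation=cv2.INTER_CUBIC))
  m,c=mask(n,r[n],"knob"); print(n,m.sum(),w2b(cast(n,c,.0715)[0]*1000))
E
```

```text
time_s: 16.58
eef_pos: [0.521, -0.0622, 0.0782]
eef_rot: [-0.002, 0.961, 0.276, -0.005]
wrist_force: [-15.8, -3.0, 8.9]
opening: -0.002
t 16.5833 board [-70.2 -55.9] z 78.2 phi 35.1 F [-15.8  -3.    8.9] op -0.0 q [-0.34  0.3   1.85 -0.    1.01  0.67]Traceback (most recent call last):
  File "<stdin>", line 6, in <module>
  File "h.py", line 10, in cast
    r=np.c_[(uv[:,0]-c["cx"])/c["fx"],(uv[:,1]-c["cy"])/c["fy"],np.ones(len(uv))]@T[:3,:3].T
                                       ~~^^^^^
IndexError: index 1 is out of bounds for axis 1 with size 1
```

```bash
python3 -m jog '[[[1.5,1,0],[0,0,0],0],[[2.5,1.5,0],[0,0,0],0],[[2.5,1.5,0],[0,0,0],0]]'
python3 - <<'E'
from h import *
st(); r=shot('k')
n='side';m,c=mask(n,r[n],"knob"); print(n,m.sum(),w2b(cast(n,c,.0715)[0]*1000))
a=cv2.imread(f'pics/{n}_k.png')[130:270,200:360]
cv2.imwrite(f'pics/{n}_kz.png',cv2.resize(a,None,fx=4,fy=4,interpolation=cv2.INTER_CUBIC))
E
```

```text
time_s: 16.93
eef_pos: [0.5212, -0.0625, 0.0778]
eef_rot: [-0.003, 0.961, 0.276, -0.008]
wrist_force: [-14.3, -2.9, 9.1]
opening: -0.003
t 16.9333 board [-70.  -56.2] z 77.8 phi 35.1 F [-14.3  -2.9   9.1] op -0.0 q [-0.34  0.3   1.84 -0.01  1.02  0.67]
side 34 [-51.63792547 -47.54274716]
```

View pics/side_kz.png

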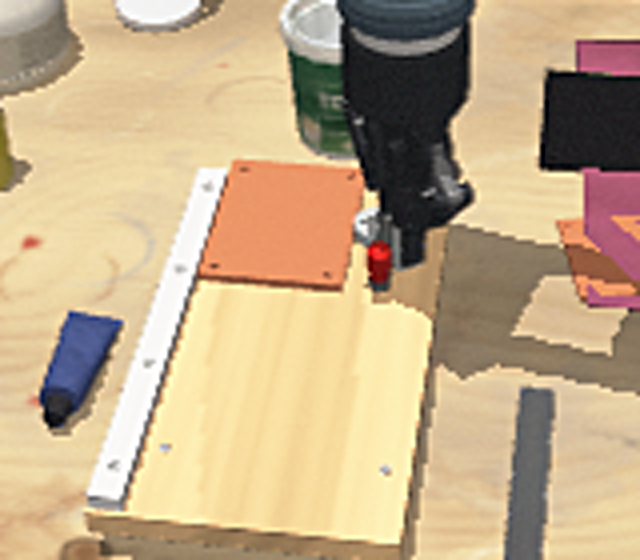

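The knob sits along the board's near side at (380,262) and doesn't move under about 15 N. Backing off to inspect.

```bash
python3 -m jog '[[[-4,-2,0],[0,0,0],0],[[-20,-12,0],[0,0,0],0],[[-30,-18,-25],[0,0,0],0],[[-50,-20,-60],[0,0,0],0],[[-90,-20,-90],[0,0,0],0],[[-120,20,-90],[0,0,0],0],[[-140,60,-90],[0,0,0],0],[[-150,100,-90],[0,0,0],0],[[-150,120,-90],[0,0,0],0],[[-150,120,-90],[0,0,0],0]]'
python3 - <<'E'
from h import *
np.set_printoptions(precision=1,suppress=True)
st(); r=shot('l')
for n in r:
  m,c=mask(n,r[n],"knob"); print(n,m.sum(), None if c is None or m.sum()>200 else w2b(cast(n,c,.0715)[0]*1000))
  R,b=rect(n,r[n],'plate',.046); print(n,w2b(R[0]),R[1],R[2]-90+np.degrees(A))
  a=cv2.imread(f'pics/{n}_l.png'); a=a[130:270,200:360] if n=='side' else a[165:275,230:390]
  cv2.imwrite(f'pics/{n}_lz.png',cv2.resize(a,None,fx=4,fy=4,interpolation=cv2.INTER_CUBIC))
for k,v in ends('top',r['top']).items(): print(k,[(a,float(b)) for a,b,c in v])
E
```

```text
time_s: 17.87
eef_pos: [0.4617, -0.2507, 0.17]
eef_rot: [0.0, 0.962, 0.274, -0.006]
wrist_force: [-1.2, 0.3, 0.1]
opening: -0.001
t 17.8667 board [-119.4 -247.3] z 170.0 phi 34.8 F [-1.2  0.3  0.1] op -0.0 q [-0.7  0.2  1.8 -0.   1.2  0.3]
top 10 [-55.3 -45.9]
top [  16.7 -114.9] (130.93865966796875, 96.95413208007812) 0.35373699102915523
side 35 [-51.8 -48.3]
side [  20.3 -112.2] (137.4594268798828, 98.26251983642578) 0.031898612122905234
plate [(-15, -180.0), (-5, -179.5), (5, -178.5), (15, -178.5), (25, -177.0), (35, -179.0), (45, -178.5), (55, -178.0)]
board [(-82, -199.0), (-78, -201.5), (-74, -202.0), (-70, -159.0), (-66, -158.5), (-62, -158.5), (-40, -159.5), (-36, -160.5)]
```

View pics/side_lz.png

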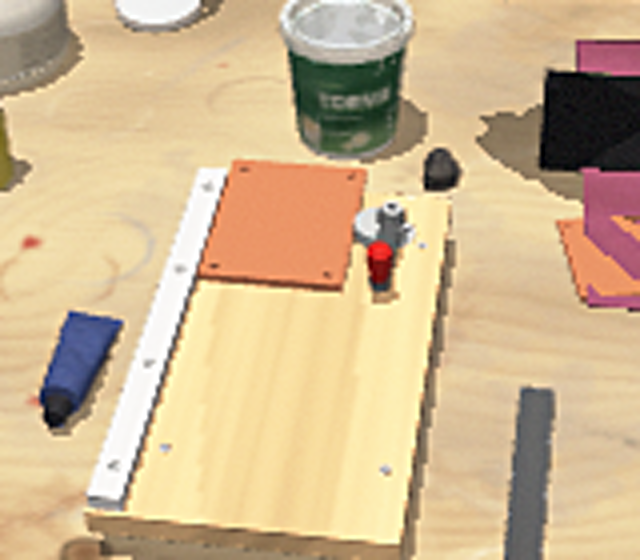

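View pics/top_lz.png

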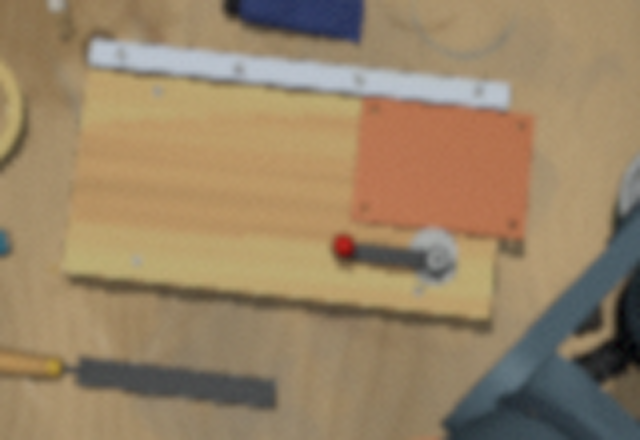

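```bash
python3 -c "
from bench import *
print(hand_in())"
```

```text
the job is handed in; nothing more can be done
None
```

The plate is clamped against the fence with about 20 mm sticking out past the ledge. The job was handed in at about 18 s of the 64 s allowed.

**What I did:** I pushed the plate flat to the fence with two fingers on its near edge. Then, with the cam still open, I slid it along from its left end. Last, I swept the red knob round with the shut fingers until it stopped, and backed off clear of everything.

**Last checks:**
- **Overhang:** the plate's end reads about y = -178.7 and the board's edge about -159.2, so 19.5 to 20 mm.
- **Square to the fence:** within about 0.4° in both views.
- **Gap to the fence:** the two cameras put the plate's centre at x = 16.7 and 20.3 mm, against 19.5 mm expected. That spread matches the few mm by which the two views differed from the start, and the pictures show no gap.
- **Lever home:** the two views put the knob at x = -55.3 and -51.8 mm, against -53 mm at home, so I take it as fully home. It held still under about 15 N, well above the 5 N needed to squeeze the plate.
- **Other things:** in the last views, those I could see looked unmoved. I judged this by eye and did not measure it.

**Readings I set aside:**
- The side view gave the plate's length as 137 mm, because its mask also caught part of something else, so I relied on the top view for the overhang.
- A few of the last board-edge readings, near the board's front corner, were clearly wrong and I ignored them.

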